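# Stack planed boards on spacers to season, weighted on top

### The job

Stack the two planed boards for seasoning on the plywood base: lay the wider board lengthwise and level on the base's two bearers, one spacer stick across it directly over each bearer, the narrower board lengthwise on the two spacers, and last the iron weight upright in the middle of that board. Centre each layer over the base and line it up with it. Set the pieces down rather than drop them, and leave the tape measure among them where it lies.

Things in the scene. Friction and masses are not known exactly. Their poses are not given: they have to be found in the camera images.
- base: Stacking base, fixed to the bench: a pale plywood plate 210 x 110 x 12 mm with two brown wooden bearers screwed across it. Each bearer is 20 mm wide, 100 mm long and 20 mm high; bearer centrelines lie at x = -65 and x = +65 mm of the base, running along its y, their tops 32 mm above the bench. Origin: centre of the plate's underside; x along the plate's length, z up.
- wide_board: The wider of two loose dark-brown hardwood boards, 220 x 68 x 22 mm, about 0.23 kg, lying flat on the bench. Origin: centre of its underside; x along its length, y across its width, z up.
- narrow_board: The narrower dark-brown hardwood board, 220 x 50 x 22 mm, about 0.17 kg, lying flat on the bench. Origin: centre of its underside; x along its length, y across its width, z up.
- spacer_1: One of two alike loose brown wooden spacer sticks, 100 x 20 x 20 mm, about 30 g, lying on the bench; either may go over either bearer. Origin: centre of its underside; x along its length, z up.
- spacer_2: The other spacer stick, same as spacer_1: 100 x 20 x 20 mm, origin at the centre of its underside, x along its length, z up.
- weight: Dark iron knob weight, about 0.5 kg, standing upright, a body of revolution 64 mm high: foot 46 mm in diameter and 30 mm high, tapering to a neck 16 mm in diameter (34 to 41 mm above its underside), then a knob 26 mm in diameter from 46 to 60 mm. Origin: centre of its underside; z up.
- tape: Bystander: yellow tape measure lying flat, 60 x 58 x 30 mm, among the task's things. Origin: centre of its underside. To be left alone.

How it is judged:
By the outcome, as a careful person would: the job done as asked, in the order asked, and still so for the second after the job is handed in, with the robot touching nothing.
It also fails if it takes over 128 s, if anything falls off the work surface, if the arm or the gripper's body presses on something with over 40 N, if the wrist force passes 120 N, or if a joint passes its speed limit or range.

### The arm

A 6-joint arm with a two-finger parallel gripper is mounted at the origin on the work surface. World frame = base frame: x ahead of the robot, y to its left, z up, the work surface at z = 0. Lengths are in mm, angles in rad, forces in N, time in s.
With the tool pointing down it reaches from about 400 to 925 mm from the base axis. Payload 12.5 kg.
Tool frame: the origin (TCP) lies midway between the tips of the shut fingers; the grasp point (between the pads) lies 19 mm behind it (env.pinch_z is the z of the grasp point in the tool frame, in mm); z points along the fingers, y is the line along which they close (so a half turn about z gives the same grasp; the last joint's range is limited). The gripper opens to 95 mm and grips with 3 to 60 N. Pads are 20 mm wide; open, the fingers measure 119 mm over their backs; the gripper's body (75 mm by 180 mm) begins 59 mm behind the grasp point.
Start: joints at [-1.28, 0.491, 1.559, -0, 1.092, -0.106], TCP at [241.567, -576.448, 214.661] pointing down, gripper open.
Joint ranges: [-3.1, 3.1], [-0.84, 2.19], [0.05, 2.79], [-1.13, 4.28], [0.06, 2.93], [-2.69, 2.69]. Speed limits (rad/s): [2.22, 2.22, 2.79, 3.14, 3.14, 3.14].

### API

Orientations are given as [roll, pitch, yaw] about the fixed x, y, z axes, in that order (R = Rz(yaw) Ry(pitch) Rx(roll)).
In Python, from cell import env, eyes gives the robot as it stands.
- The arm moves only by the shell command python3 -m inch 'ROWS'. ROWS is JSON, a list of rows, each a list of 3 entries, a list of its own where there are three numbers: the shift along the tool's x, y, z in units of 60 mm (1.0 is 60 mm), then the turn about the tool's z in units of 5 degrees (1.0 is 5 degrees), then the closure, from -1 (fully open) to 1 (shut). In form: [[[tx, ty, tz], turn, claw], ...]. A call has exactly 10 rows; each row shifts and turns the commanded pose from where the row before left it, along the tool's axes as they then stand; what a row does not reach is not made up. A row lasts 1/8 s, in which the tool goes at most 62.5 mm and 10.7 degrees, less where a joint would pass 70% of its speed; a pose out of reach is approached as far as the arm can. A call is refused whole if a number of a shift passes 1 or a number of a turn 1, either way. A call with a gripper value outside its range is refused whole. The fingers move at their own pace and stop on an object; the grip force is fixed at half the most. Time passes only in rows, so rows that do not move let the fingers close, or fill a call up. It gives the time, the measured TCP pose, the force, the opening and the grip force at its end, in the units of the state.
- env.state(): the state, without advancing time (a new reading comes with each control period).
- eyes.read_camera(name): name is "scene" or "side" or "wrist"; returns a dict with "pixels" (384x512x3 uint8, red, green, blue), "fx", "fy", "cx", "cy" (pixels), "distortion" ([k1, k2, p1, p2, k3] as OpenCV has them; the pictures are not rectified), "extrinsics" (4x4, takes a point from world to camera coordinates). Camera axes: x right, y down, z forward; pixel columns grow to the right and rows downward; lengths in mm; the calibration is good to about 2 mm. A picture is of the moment at which its call begins. There is no depth.
- env.job_done(): hands the job in; it is judged then, once.
Trained networks look in a picture, given as the dict that the camera call returned (one of the last four; its "shot" number tells which), for a name from the list of things; names that differ only in an ending like _2 or _b are one class to them, and where a whole thing is asked for, a point or a joint stands for the part that bears it (a point fixed in the world has none). Each returns a list of dicts, best first, with "score" (0 to 1); they miss things now and then, are a little off and sometimes report something else, mostly with a low value. They report only what shows in the picture. A call takes as long as a camera call.
- eyes.boxes_of(name, picture): "centre" ([row, column] in pixels, amid what is visible of it).
- eyes.cut_out(name, picture): "mask" (384x512 bool, what is visible of it) and "centre" ([row, column] in pixels, amid what is visible of it).
- eyes.spot_point(name, picture): "centre" ([row, column] in pixels: a listed point, or the origin of a listed thing).
The state is a dict: "t": time; "joints": joint angles; "qvel": joint speeds; "tau": joint torques, N m; "eef_pos": TCP position; "tcp_rot": TCP orientation; "ft_force": force on the tool from outside, world axes, zero at the start; "moment": the same for the moment, N m; "opening": opening from 0.0 (shut) to 1.0 (fully open); "grip_force": force on a finger pad.
Only numpy, scipy, OpenCV 4.12 (cv2) and the standard library are available. Lean on these libraries where they do the work, as an engineer would, in place of code of your own. Each camera call takes 0.05 s, during which the arm holds its last target. There are 200 camera calls.

## Working session

There is one attempt and no reset: what is moved stays moved. The work goes in short steps, Python scripts to look and compute and a shell command to move; the robot and the scene stay as the last step left them, time stands still between calls to the robot, and variables do not carry over. Pictures are saved under pics/ and viewed, at most 14 in all, crops included, and the job is handed in when it is done.

```bash
ls; mkdir -p pics; python3 - <<'E'
from cell import env, eyes
import cv2,numpy as np
s=env.state(); print(s['t'],s['eef_pos'],s['tcp_rot'],s['opening'],env.pinch_z)
for n in ["scene","side"]:
    p=eyes.read_camera(n); cv2.imwrite(f"pics/{n}0.png",cv2.cvtColor(p["pixels"],cv2.COLOR_RGB2BGR))
    print(n,p['fx'],p['cx'],p['cy'],p['distortion'],np.round(p['extrinsics'],3).tolist())
    for k in ["base","wide_board","narrow_board","spacer_1","weight","tape"]:
        print(k,[(np.round(d['centre'],1).tolist(),round(d['score'],2)) for d in eyes.spot_point(k,p)], [(np.round(d['centre'],1).tolist(),round(d['score'],2),int(d['mask'].sum())) for d in eyes.cut_out(k,p)])
E
```

```text
pics
0.0 [ 241.5065045  -576.19730333  214.06426663] [-3.14051273e+00 -7.92803759e-05  3.96815272e-01] 0.999748388558108 -18.8
scene 431.1833313218616 260.10866623706386 192.64185558715843 [-0.14283028  0.          0.          0.          0.        ] [[-0.53, 0.848, -0.012, 273.818], [0.677, 0.415, -0.608, -323.827], [-0.511, -0.33, -0.794, 1293.449], [0.0, 0.0, 0.0, 1.0]]
base [([143.9, 167.2], 0.88)] [([269.9, 396.8], 0.75, 3106)]
wide_board [([270.8, 395.1], 0.76)] [([274.2, 394.0], 0.66, 3066)]
narrow_board [] [([200.9, 254.5], 0.78, 1845)]
spacer_1 [([271.9, 296.3], 0.79), ([203.3, 180.4], 0.66)] [([266.1, 294.7], 0.93, 490), ([203.0, 179.0], 0.71, 492)]
weight [([149.5, 227.0], 0.74)] [([144.8, 229.7], 0.86, 347)]
tape [([199.2, 336.9], 0.89), ([203.5, 179.5], 0.47)] [([196.2, 336.9], 0.95, 550)]
side 456.54342951946177 253.19274327570727 189.85170502628543 [-0.18007198  0.          0.          0.          0.        ] [[-0.924, -0.383, 0.006, 473.206], [-0.286, 0.678, -0.677, 159.58], [0.255, -0.627, -0.736, 1048.138], [0.0, 0.0, 0.0, 1.0]]
base [([122.8, 302.2], 0.92)] [([123.3, 305.3], 0.94, 1919), ([141.3, 242.6], 0.54, 283)]
wide_board [([299.0, 186.0], 0.59)] [([296.9, 187.7], 0.84, 3355)]
narrow_board [([194.5, 256.9], 0.71), ([168.4, 309.2], 0.24)] [([190.6, 258.3], 0.77, 1587)]
spacer_1 [([222.6, 181.9], 0.9), ([299.4, 187.8], 0.69), ([142.4, 239.3], 0.55)] [([141.6, 242.7], 0.49, 284)]
weight [([166.0, 306.7], 0.72)] [([159.3, 309.9], 0.61, 313)]
tape [([250.5, 271.9], 0.67)] [([249.7, 270.7], 0.61, 722)]
```

View pics/scene0.png

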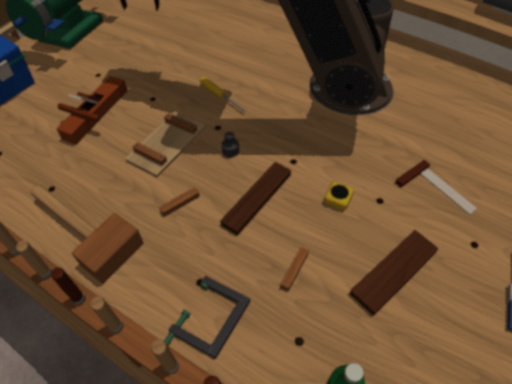

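View pics/side0.png

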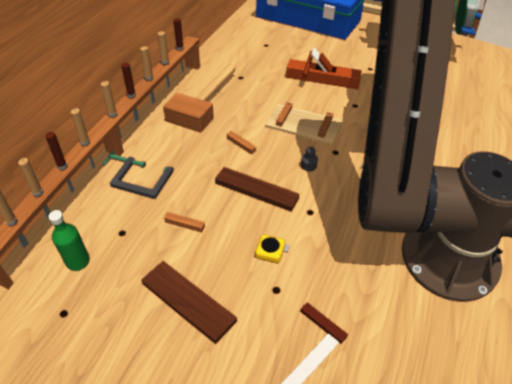

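Scene: base at about (col 165,row 148), narrow board (257,198), wide board (395,272), spacers (295,270) and (180,202), weight (230,146), tape (338,196). Side shows the same pieces clearly. Next I fit poses from the masks in both views.

```bash
cat > h.py <<'E'
from cell import env, eyes
import cv2,numpy as np
from scipy.optimize import minimize
from scipy.spatial.transform import Rotation as R
def proj(p,X):
    E=p['extrinsics']; K=np.array([[p['fx'],0,p['cx']],[0,p['fy'],p['cy']],[0,0,1.]])
    return cv2.projectPoints(np.asarray(X,float).reshape(-1,1,3),cv2.Rodrigues(E[:3,:3])[0],E[:3,3],K,np.array(p['distortion'],float))[0].reshape(-1,2)
def ground(p,rc,z=0):
    K=np.array([[p['fx'],0,p['cx']],[0,p['fy'],p['cy']],[0,0,1.]])
    u=cv2.undistortPoints(np.array([[[rc[1],rc[0]]]],float),K,np.array(p['distortion'],float)).ravel()
    E=p['extrinsics']; d=E[:3,:3].T@[u[0],u[1],1]; c=-E[:3,:3].T@E[:3,3]
    return (c+d*(z-c[2])/d[2])[:2]
def box(l,w,h,x=0,z=0):
    return np.array([[x+a*l/2,b*w/2,z+c*h] for a in(-1,1) for b in(-1,1) for c in(0,1)])
def ring(r,z): 
    a=np.linspace(0,2*np.pi,24,endpoint=False); return np.c_[r*np.cos(a),r*np.sin(a),0*a+z]
MODEL={'base':[box(210,110,12),box(20,100,20,-65,12),box(20,100,20,65,12)],'wide_board':[box(220,68,22)],'narrow_board':[box(220,50,22)],
 'spacer_1':[box(100,20,20)],'weight':[np.r_[ring(23,0),ring(23,30)],np.r_[ring(23,30),ring(8,35)],np.r_[ring(8,34),ring(8,46)],np.r_[ring(13,46),ring(13,60),ring(9,64)]]}
def render(p,name,q,z=0,S=4):
    x,y,a=q; c,s=np.cos(a),np.sin(a); m=np.zeros((384*S,512*S),np.uint8)
    for part in MODEL[name]:
        X=part@np.array([[c,s,0],[-s,c,0],[0,0,1]])+[x,y,z]
        h=cv2.convexHull(((proj(p,X)+.5)*S-.5).astype(np.float32))
        cv2.fillConvexPoly(m,np.round(h*16).astype(np.int32),255,shift=4)
    return cv2.resize(m,(512,384),interpolation=cv2.INTER_AREA)/255.
def iou(p,mask,name,q,z=0):
    r=render(p,name,q,z); m=mask.astype(float); return np.minimum(r,m).sum()/max(np.maximum(r,m).sum(),1)
def fit(pm,name,q0,z=0):
    "pm: list of (picture,mask)"
    f=lambda q:-sum(iou(p,m,name,q,z) for p,m in pm)/len(pm)
    best=None
    for st in (25,8):
        q0=np.array(q0 if best is None else best.x,float)
        sx=np.array([q0]+[q0+d for d in np.diag([st,st,.2*st/25])])
        best=minimize(f,q0,method='Nelder-Mead',options=dict(initial_simplex=sx,xatol=.02,fatol=1e-5,maxiter=250))
    return best.x,-best.fun
def bestyaw(pm,name,xy,z=0):
    return max(((*xy,a) for a in np.arange(0,np.pi,np.pi/12)),key=lambda q:sum(iou(p,m,name,q,z) for p,m in pm))
def save(p,n): cv2.imwrite(f"pics/{n}.png",cv2.cvtColor(p["pixels"],cv2.COLOR_RGB2BGR))
E
python3 - <<'E'
from h import *
P={n:eyes.read_camera(n) for n in("scene","side")}
guess={'base':(144,167),'wide_board':(271,395),'narrow_board':(201,255),'s1':(272,296),'s2':(203,180),'weight':(149,227)}
for k,rc in guess.items():
    n='spacer_1' if k[0]=='s' else k
    xy=ground(P['scene'],rc); pm=[]
    for c in P:
        u=proj(P[c],[[*xy,0]])[0][::-1]
        ds=[d for d in eyes.cut_out(n,P[c]) if np.hypot(*(np.array(d['centre'])-u))<14]
        if ds: pm.append((P[c],ds[0]['mask']))
        else: print(k,'missed in',c)
    if not pm: print(k,xy);continue
    for sub in ([pm] if len(pm)==1 else [pm,pm[:1],pm[1:]]):
        q,s=fit(sub,n,bestyaw(sub,n,xy)); print(k,np.round(q,3),round(s,3))
print('tape',ground(P['scene'],(199,337)))
p=eyes.read_camera('wrist'); print(p['fx'],p['cx'],p['cy'],np.round(p['extrinsics'],3).tolist()); save(p,'w0')
E
```

```text
base [ 4.79255e+02 -3.23490e+02  9.00000e-03] 0.935
base [ 4.77905e+02 -3.23540e+02  5.00000e-03] 0.931
base [ 4.81193e+02 -3.23229e+02  1.40000e-02] 0.944
wide_board [522.896 343.169   2.851] 0.964
wide_board [522.419 344.135   2.85 ] 0.973
wide_board [522.389 342.484   2.846] 0.967
narrow_board [ 5.09798e+02 -1.47210e+01 -5.80000e-02] 0.93
narrow_board [ 5.10482e+02 -1.31900e+01 -6.50000e-02] 0.956
narrow_board [ 5.10589e+02 -1.71400e+01 -5.60000e-02] 0.954
s1 [6.29997e+02 1.55924e+02 8.10000e-02] 0.903
s1 [6.29204e+02 1.56005e+02 8.20000e-02] 0.903
s1 [6.30801e+02 1.54875e+02 7.00000e-02] 0.917
s2 [ 617.576 -165.052    2.774] 0.866
s2 [ 618.693 -164.247    2.756] 0.905
s2 [ 621.09  -167.424    2.758] 0.846
weight [ 4.13152e+02 -1.56691e+02  1.20000e-01] 0.858
weight [ 4.10726e+02 -1.57597e+02  4.20000e-02] 0.941
weight [ 4.16278e+02 -1.62133e+02  1.14000e-01] 0.83
tape [408.60767279 151.08645712]
307.6697934097659 248.13809808927465 193.24794704711633 [[0.387, -0.922, 0.001, -624.809], [-0.892, -0.374, 0.255, -29.094], [-0.235, -0.099, -0.967, 389.658], [0.0, 0.0, 0.0, 1.0]]
```

View pics/w0.png

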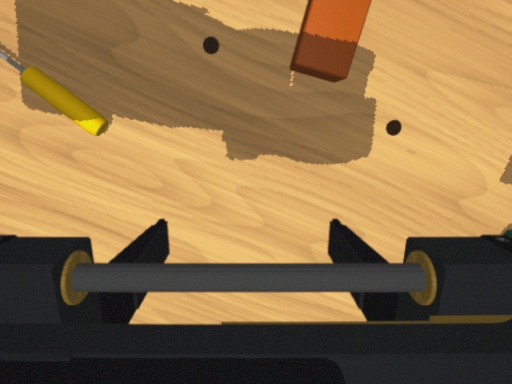

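```bash
cat > plan.py <<'E'
# work out shifts: python3 plan.py x y z yaw  n  -> tool-axis units per row for n rows
import sys,numpy as np
from cell import env
x,y,z,yaw,n=map(float,sys.argv[1:6]); n=int(n)
s=env.state(); p=s['eef_pos']; a0=s['tcp_rot'][2]
d=np.array([x,y,z])-p; da=(yaw-a0+np.pi)%(2*np.pi)-np.pi
print('at',np.round(p,1),round(a0,3),'go',np.round(d,1),'turn total',round(-np.degrees(da)/5,2),'per row',round(-np.degrees(da)/5/n,3))
for i in range(n):
    a=a0+da*i/n; dx,dy,dz=d/n/60
    print(np.round([np.cos(a)*dx+np.sin(a)*dy, np.sin(a)*dx-np.cos(a)*dy, -dz],3).tolist())
E
python3 plan.py 480 -323 260 0.01 8
```

```text
at [ 241.6 -576.4  214.7] 0.397 go [238.4 253.4  45.3] turn total 4.43 per row 0.554
[0.662, -0.295, -0.094]
[0.647, -0.327, -0.094]
[0.631, -0.358, -0.094]
[0.613, -0.388, -0.094]
[0.593, -0.417, -0.094]
[0.572, -0.445, -0.094]
[0.55, -0.472, -0.094]
[0.527, -0.498, -0.094]
```

```bash
python3 -m inch '[[[0.66,-0.295,-0.09],0.55,-1],[[0.65,-0.33,-0.09],0.55,-1],[[0.63,-0.36,-0.09],0.55,-1],[[0.61,-0.39,-0.09],0.55,-1],[[0.59,-0.42,-0.1],0.55,-1],[[0.57,-0.445,-0.1],0.55,-1],[[0.55,-0.47,-0.1],0.55,-1],[[0.53,-0.5,-0.1],0.58,-1],[[0,0,0],0,-1],[[0,0,0],0,-1]]'
cat >> h.py <<'E'
def look(n,xy,pic=None,rad=40,z=0,mask=None):
    p=eyes.read_camera('wrist')
    if pic: save(p,pic)
    u=proj(p,[[*xy,z+15]])[0][::-1]
    ds=[d for d in eyes.cut_out(n,p)]
    print(n,'expected',np.round(u),[(np.round(d['centre']),round(d['score'],2),int(d['mask'].sum())) for d in ds])
    ds=[d for d in ds if np.hypot(*(np.array(d['centre'])-u))<rad]
    return (p,ds[0]['mask']) if ds else (p,None)
E
python3 - <<'E'
from h import *
p,m=look('base',(480,-323),'w1')
if m is not None:
    q,s=fit([(p,m)],'base',(480,-323,.01)); print(np.round(q,3),round(s,3))
    r=render(p,'base',q); img=p['pixels'][:,:,::-1].copy()
    for M,c in((m.astype(np.uint8),(0,255,0)),((r>.5).astype(np.uint8),(0,0,255))):
        cv2.drawContours(img,cv2.findContours(M,0,1)[0],-1,c,1)
    cv2.imwrite('pics/w1.png',img)
E
```

```text
t: 3.3
eef_pos: [479.0, -322.3, 260.1]
tcp_rot: [3.141, 0.0, 0.011]
ft_force: [-0.2, -0.0, -1.1]
opening: 0.999
grip_force: 0.0
base expected [165. 249.] [(array([157., 247.]), 0.59, 12120)]
[ 4.80872e+02 -3.22656e+02  1.30000e-02] 0.985
```

View pics/w1.png

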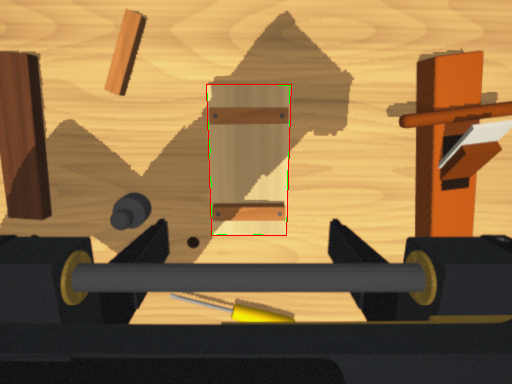

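Wrist view: base fits at (480.9,-322.7), yaw 0.013, with outline overlay matching. On to the wide board.

```bash
python3 plan.py 522.6 343 240 -0.29 16
```

```text
at [ 478.6 -322.8  260.1] 0.01 go [ 44.  665.8 -20.1] turn total 3.43 per row 0.215
[0.052, -0.693, 0.021]
[0.039, -0.694, 0.021]
[0.026, -0.695, 0.021]
[0.013, -0.695, 0.021]
[0.0, -0.695, 0.021]
[-0.013, -0.695, 0.021]
[-0.026, -0.695, 0.021]
[-0.039, -0.694, 0.021]
[-0.052, -0.693, 0.021]
[-0.065, -0.692, 0.021]
[-0.077, -0.691, 0.021]
[-0.09, -0.689, 0.021]
[-0.103, -0.687, 0.021]
[-0.116, -0.685, 0.021]
[-0.129, -0.683, 0.021]
[-0.142, -0.68, 0.021]
```

```bash
python3 -m inch '[[[0.05,-0.69,0.02],0.215,-1],[[0.04,-0.69,0.02],0.215,-1],[[0.03,-0.695,0.02],0.215,-1],[[0.01,-0.695,0.02],0.215,-1],[[0,-0.695,0.02],0.215,-1],[[-0.01,-0.695,0.02],0.215,-1],[[-0.03,-0.695,0.02],0.215,-1],[[-0.04,-0.695,0.02],0.215,-1],[[-0.05,-0.69,0.02],0.215,-1],[[-0.065,-0.69,0.02],0.215,-1]]' >/dev/null
python3 -m inch '[[[-0.08,-0.69,0.02],0.215,-1],[[-0.09,-0.69,0.02],0.215,-1],[[-0.1,-0.69,0.02],0.215,-1],[[-0.115,-0.685,0.02],0.215,-1],[[-0.13,-0.68,0.02],0.215,-1],[[-0.14,-0.68,0.02],0.215,-1],[[0,0,0],0,-1],[[0,0,0],0,-1],[[0,0,0],0,-1],[[0,0,0],0,-1]]'
cat >> h.py <<'E'
def find(n,q0,pic=None,z=0,rad=40):
    p,m=look(n,q0[:2],rad=rad,z=z)
    if m is not None:
        q,s=fit([(p,m)],n,q0,z); print(n,np.round(q,3),'iou',round(s,3))
        if pic:
            r=render(p,n,q,z); img=p['pixels'][:,:,::-1].copy()
            for M,c in((m.astype(np.uint8),(0,255,0)),((r>.5).astype(np.uint8),(0,0,255))): cv2.drawContours(img,cv2.findContours(M,0,1)[0],-1,c,1)
            cv2.imwrite(f'pics/{pic}.png',img)
        return q
    if pic: save(p,pic)
E
python3 -c "
from h import *
find('wide_board',(522.5,343,-.29),'w2')"
```

```text
t: 5.9
eef_pos: [523.1, 342.1, 241.3]
tcp_rot: [-3.142, -0.0, -0.291]
ft_force: [-0.5, 0.2, -0.6]
opening: 1.0
grip_force: 0.0
wide_board expected [169. 248.] []
```

```bash
python3 -c "
from h import *
if find('wide_board',(522.5,343,-.29),'w2') is None: find('narrow_board',(522.5,343,-.29),'w2')"
```

```text
wide_board expected [169. 248.] [(array([162., 250.]), 0.63, 9208)]
wide_board [ 5.23212e+02  3.42106e+02 -2.94000e-01] iou 0.975
```

View pics/w2.png

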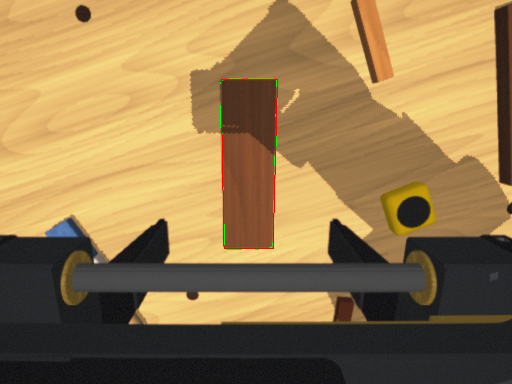

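```bash
python3 -m inch '[[[0,0,0.5],0.03,-1],[[0,0,0.5],0,-1],[[0,0,0.5],0,-1],[[0,0,0.5],0,-1],[[0,0,0.5],0,-1],[[0,0,0.5],0,-1],[[0,0,0.5],0,-1],[[0,0,0.3],0,-1],[[0,0,0.15],0,-1],[[0,0,0],0,-1]]'; python3 -m inch '[[[0,0,0],0,1],[[0,0,0],0,1],[[0,0,0],0,1],[[0,0,0],0,1],[[0,0,0],0,1],[[0,0,0],0,1],[[0,0,0],0,1],[[0,0,0],0,1],[[0,0,0],0,1],[[0,0,0],0,1]]'
```

```text
t: 7.35
eef_pos: [522.9, 343.0, 4.0]
tcp_rot: [3.141, 0.0, -0.293]
ft_force: [-0.6, 0.1, 0.4]
opening: 0.999
grip_force: 0.0
t: 8.6
eef_pos: [523.0, 343.0, 4.4]
tcp_rot: [-3.141, -0.0, -0.293]
ft_force: [-0.9, -1.0, 6.6]
opening: 0.715
grip_force: 30.0
```

```bash
python3 -m inch '[[[0,0,-0.2],0,1],[[0,0,-0.4],0,1],[[0,0,-0.5],0,1],[[0,0,-0.5],0,1],[[0,0,-0.4],0,1],[[0,0,0],0,1],[[0,0,0],0,1],[[0,0,0],0,1],[[0,0,0],0,1],[[0,0,0],0,1]]'; python3 plan.py 480.9 -322.7 124 0.013 16
```

```text
t: 9.85
eef_pos: [522.7, 342.9, 123.5]
tcp_rot: [3.141, 0.0, -0.293]
ft_force: [0.2, 0.3, -2.7]
opening: 0.714
grip_force: 30.0
at [522.7 342.9 123.5] -0.293 go [-4.180e+01 -6.656e+02  5.000e-01] turn total -3.5 per row -0.219
[0.158, 0.676, -0.0]
[0.145, 0.679, -0.0]
[0.132, 0.682, -0.0]
[0.119, 0.684, -0.0]
[0.106, 0.687, -0.0]
[0.093, 0.688, -0.0]
[0.08, 0.69, -0.0]
[0.067, 0.691, -0.0]
[0.053, 0.693, -0.0]
[0.04, 0.694, -0.0]
[0.027, 0.694, -0.0]
[0.014, 0.695, -0.0]
[0.0, 0.695, -0.0]
[-0.013, 0.695, -0.0]
[-0.026, 0.694, -0.0]
[-0.039, 0.694, -0.0]
```

```bash
python3 -m inch '[[[0.16,0.675,0],-0.22,1],[[0.145,0.68,0],-0.22,1],[[0.13,0.68,0],-0.22,1],[[0.12,0.685,0],-0.22,1],[[0.105,0.685,0],-0.22,1],[[0.09,0.69,0],-0.22,1],[[0.08,0.69,0],-0.22,1],[[0.065,0.69,0],-0.22,1],[[0.055,0.69,0],-0.22,1],[[0.04,0.695,0],-0.22,1]]' >/dev/null
python3 -m inch '[[[0.03,0.695,0],-0.22,1],[[0.015,0.695,0],-0.22,1],[[0,0.695,0],-0.22,1],[[-0.015,0.695,0],-0.22,1],[[-0.025,0.695,0],-0.22,1],[[-0.04,0.695,0],-0.2,1],[[0,0,0],0,1],[[0,0,0],0,1],[[0,0,0],0,1],[[0,0,0],0,1]]'; python3 plan.py 480.9 -322.7 37 0.013 1
python3 -c "
from h import *
ps=[]
for _ in range(4):
    find('wide_board',(480.9,-322.7,.013),z=120); s=env.state(); print(np.round(s['eef_pos'],2),round(s['tcp_rot'][2],4))"
```

```text
t: 12.35
eef_pos: [481.6, -321.8, 124.2]
tcp_rot: [3.141, -0.0, 0.014]
ft_force: [0.2, -0.6, -2.9]
opening: 0.712
grip_force: 30.0
at [ 481.6 -321.8  124.2] 0.014 go [ -0.7  -0.9 -87.2] turn total 0.01 per row 0.009
[-0.012, 0.015, 1.453]
wide_board expected [245. 250.] [(array([151., 249.]), 0.82, 36143)]
[ 481.57 -322.07  124.17] 0.0136
wide_board expected [245. 250.] []
[ 481.51 -322.31  124.13] 0.0133
wide_board expected [245. 249.] [(array([152., 249.]), 0.64, 36367), (array([232.,  88.]), 0.26, 231)]
[ 481.45 -322.48  124.08] 0.013
wide_board expected [245. 249.] []
[ 481.39 -322.56  124.05] 0.0128
```

```bash
python3 -m inch '[[[-0.01,0,0.3],0,1],[[0,0,0.4],0,1],[[0,0,0.3],0,1],[[0,0,0.2],0,1],[[0,0,0.1],0,1],[[0,0,0.06],0,1],[[0,0,0.04],0,1],[[0,0,0.02],0,1],[[0,0,0],0,1],[[0,0,0],0,1]]'; python3 plan.py 480.9 -322.7 36 0.013 1
```

```text
t: 14.0
eef_pos: [480.9, -322.7, 39.0]
tcp_rot: [3.141, -0.0, 0.013]
ft_force: [-0.6, -0.4, -1.8]
opening: 0.714
grip_force: 30.0
at [ 480.9 -322.7   39. ] 0.013 go [ 0. -0. -3.] turn total -0.0 per row -0.002
[0.001, 0.0, 0.05]
```

```bash
python3 -m inch '[[[0,0,0.01],0,1],[[0,0,0.01],0,1],[[0,0,0.01],0,1],[[0,0,0.01],0,1],[[0,0,0],0,1],[[0,0,0],0,1],[[0,0,0],0,1],[[0,0,0],0,1],[[0,0,0],0,1],[[0,0,0],0,1]]'
```

```text
t: 15.25
eef_pos: [480.8, -322.6, 36.5]
tcp_rot: [3.141, -0.0, 0.013]
ft_force: [0.1, -0.8, -2.6]
opening: 0.709
grip_force: 30.0
```

```bash
python3 -m inch '[[[0,0,0.01],0,1],[[0,0,0],0,1],[[0,0,0.01],0,1],[[0,0,0],0,1],[[0,0,0],0,1],[[0,0,0],0,1],[[0,0,0],0,1],[[0,0,0],0,1],[[0,0,0],0,1],[[0,0,0],0,1]]'
```

```text
t: 16.5
eef_pos: [480.9, -322.6, 36.4]
tcp_rot: [3.141, -0.001, 0.013]
ft_force: [-3.8, 1.9, 13.0]
opening: 0.715
grip_force: 30.0
```

```bash
python3 -m inch '[[[0,0,0],0,-0.6],[[0,0,0],0,-0.8],[[0,0,0],0,-1],[[0,0,0],0,-1],[[0,0,0],0,-1],[[0,0,-0.2],0,-1],[[0,0,-0.5],0,-1],[[0,0,-0.8],0,-1],[[0,0,-1],0,-1],[[0,0,-1],0,-1]]'; python3 -c "
from h import *
find('wide_board',(480.9,-322.7,.013),z=32,pic='w3')
P=[eyes.read_camera(n) for n in('scene','side')]
for p in P:
  for d in eyes.cut_out('wide_board',p):
    print(d['centre'],round(d['score'],2),np.round(proj(p,[[480.9,-322.7,43]]))[:,::-1])
"; python3 plan.py 619 -165 220 -0.38 6
```

```text
t: 17.75
eef_pos: [480.5, -322.3, 248.0]
tcp_rot: [3.141, -0.0, 0.013]
ft_force: [0.6, 0.4, -1.1]
opening: 0.996
grip_force: 0.0
wide_board expected [172. 248.] [(array([164., 253.]), 0.56, 9935)]
wide_board [ 4.80154e+02 -3.22976e+02  1.60000e-02] iou 0.963
[131.5, 165.1] 0.79 [[132. 163.]]
[113.5, 307.0] 0.75 [[113. 305.]]
[131.1, 302.4] 0.33 [[113. 305.]]
at [ 480.3 -322.2  244.4] 0.013 go [138.7 157.2 -24.4] turn total 4.5 per row 0.75
[0.391, -0.432, 0.068]
[0.362, -0.456, 0.068]
[0.331, -0.479, 0.068]
[0.299, -0.5, 0.068]
[0.266, -0.518, 0.068]
[0.231, -0.534, 0.068]
```

View pics/w3.png

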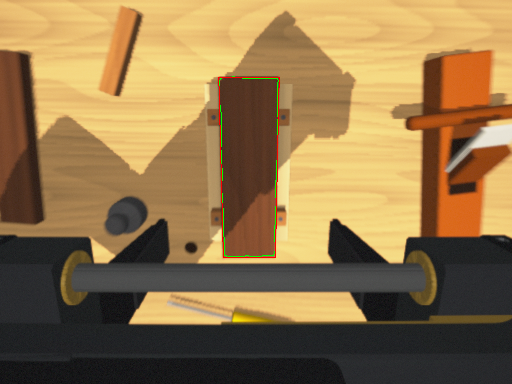

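```bash
python3 -m inch '[[[0.39,-0.43,0.07],0.76,-1],[[0.36,-0.455,0.07],0.76,-1],[[0.33,-0.48,0.07],0.76,-1],[[0.3,-0.5,0.07],0.76,-1],[[0.265,-0.52,0.07],0.76,-1],[[0.23,-0.535,0.07],0.76,-1],[[0,0,0.3],0,-1],[[0,0,0.3],0,-1],[[0,0,0],0,-1],[[0,0,0],0,-1]]'; python3 -c "
from h import *
q=find('spacer_1',(619,-165,-.385),pic='w4') 
if q is None: q=find('spacer_1',(619,-165,-.385),pic='w4') 
"; python3 plan.py 619 -165 220 -0.38 1
```

```text
t: 19.3
eef_pos: [619.6, -165.8, 183.9]
tcp_rot: [3.142, 0.001, -0.385]
ft_force: [0.5, 0.2, -0.6]
opening: 1.001
grip_force: 0.0
spacer_1 expected [178. 248.] [(array([175., 245.]), 0.95, 1556)]
spacer_1 [ 6.19780e+02 -1.64318e+02 -3.65000e-01] iou 0.941
at [ 619.7 -165.8  184.5] -0.385 go [-0.7  0.8 35.5] turn total -0.06 per row -0.061
[-0.016, -0.008, -0.591]
```

```bash
python3 -m inch '[[[-0.01,-0.02,0.4],-0.23,-1],[[0,0,0.5],0,-1],[[0,0,0.5],0,-1],[[0,0,0.5],0,-1],[[0,0,0.5],0,-1],[[0,0,0.3],0,-1],[[0,0,0.2],0,-1],[[0,0,0.1],0,-1],[[0,0,0],0,0],[[0,0,0],0,1]]'; python3 -m inch '[[[0,0,0],0,1],[[0,0,0],0,1],[[0,0,0],0,1],[[0,0,0],0,1],[[0,0,0],0,1],[[0,0,0],0,1],[[0,0,0],0,1],[[0,0,0],0,1],[[0,0,0],0,1],[[0,0,0],0,1]]'
```

```text
t: 20.65
eef_pos: [619.8, -164.4, 4.8]
tcp_rot: [3.142, -0.001, -0.365]
ft_force: [-0.2, 0.4, 0.6]
opening: 0.844
grip_force: 0.0
t: 21.9
eef_pos: [619.5, -164.3, 4.0]
tcp_rot: [3.142, 0.0, -0.365]
ft_force: [-0.5, 0.2, -0.7]
opening: 0.21
grip_force: 30.0
```

```bash
python3 -m inch '[[[0,0,-0.2],0,1],[[0,0,-0.4],0,1],[[0,0,-0.5],0,1],[[0,0,-0.5],0,1],[[0,0,-0.4],0,1],[[0,0,0],0,1],[[0,0,0],0,1],[[0,0,0],0,1],[[0,0,0],0,1],[[0,0,0],0,1]]'; python3 plan.py 545.9 -321.9 120 -1.558 14
```

```text
t: 23.15
eef_pos: [619.4, -164.3, 123.6]
tcp_rot: [3.141, 0.001, -0.365]
ft_force: [0.5, -0.1, 0.5]
opening: 0.207
grip_force: 30.0
at [ 619.4 -164.3  123.6] -0.365 go [ -73.5 -157.6   -3.6] turn total 13.67 per row 0.976
[-0.015, 0.207, 0.004]
[0.003, 0.207, 0.004]
[0.021, 0.206, 0.004]
[0.038, 0.204, 0.004]
[0.055, 0.2, 0.004]
[0.072, 0.194, 0.004]
[0.088, 0.187, 0.004]
[0.104, 0.179, 0.004]
[0.119, 0.17, 0.004]
[0.133, 0.159, 0.004]
[0.146, 0.147, 0.004]
[0.158, 0.134, 0.004]
[0.169, 0.12, 0.004]
[0.178, 0.105, 0.004]
```

```bash
python3 -m inch '[[[-0.015,0.21,0],0.98,1],[[0,0.21,0],0.98,1],[[0.02,0.205,0],0.98,1],[[0.04,0.205,0],0.98,1],[[0.055,0.2,0],0.98,1],[[0.07,0.195,0],0.98,1],[[0.09,0.185,0],0.98,1],[[0.105,0.18,0],0.98,1],[[0.12,0.17,0],0.98,1],[[0.135,0.16,0],0.98,1]]' >/dev/null
python3 -m inch '[[[0.145,0.145,0],0.98,1],[[0.16,0.135,0],0.98,1],[[0.17,0.12,0],0.98,1],[[0.18,0.105,0],0.93,1],[[0,0,0.1],0,1],[[0,0,0.2],0,1],[[0,0,0.2],0,1],[[0,0,0.1],0,1],[[0,0,0],0,1],[[0,0,0],0,1]]'; python3 plan.py 545.9 -321.9 59 -1.558 1
```

```text
t: 25.65
eef_pos: [545.8, -322.7, 88.3]
tcp_rot: [-3.141, -0.0, -1.558]
ft_force: [-0.6, -0.2, -1.1]
opening: 0.208
grip_force: 30.0
at [ 545.8 -322.7   88.3] -1.558 go [  0.1   0.8 -29.3] turn total 0.0 per row 0.003
[-0.013, -0.002, 0.488]
```

```bash
python3 -m inch '[[[-0.01,0,0.15],0,1],[[0,0,0.15],0,1],[[0,0,0.1],0,1],[[0,0,0.05],0,1],[[0,0,0.03],0,1],[[0,0,0],0,1],[[0,0,0.01],0,1],[[0,0,0],0,1],[[0,0,0],0,1],[[0,0,0],0,1]]'; python3 plan.py 545.9 -321.9 58.3 -1.558 1
```

```text
t: 26.9
eef_pos: [545.6, -322.1, 58.7]
tcp_rot: [-3.141, -0.0, -1.558]
ft_force: [0.6, 1.1, -1.0]
opening: 0.206
grip_force: 30.0
at [ 545.6 -322.1   58.7] -1.558 go [ 0.3  0.2 -0.4] turn total 0.0 per row 0.001
[-0.003, -0.004, 0.007]
```

```bash
python3 -m inch '[[[0,0,0.01],0,1],[[0,0,0],0,1],[[0,0,0],0,1],[[0,0,0],0,1],[[0,0,0],0,1],[[0,0,0],0,1],[[0,0,0],0,1],[[0,0,0],0,1],[[0,0,0],0,1],[[0,0,0],0,1]]'
```

```text
t: 28.15
eef_pos: [545.6, -322.1, 58.0]
tcp_rot: [-3.142, -0.0, -1.558]
ft_force: [0.3, -0.5, 0.2]
opening: 0.205
grip_force: 30.0
```

```bash
python3 -m inch '[[[0,0,0.01],0,1],[[0,0,0],0,1],[[0,0,0],0,1],[[0,0,0],0,0.45],[[0,0,0],0,0.2],[[0,0,0],0,0],[[0,0,0],0,-0.2],[[0,0,-0.3],0,-0.2],[[0,0,-0.8],0,-0.5],[[0,0,-1],0,-1]]'; python3 -c "
from h import *
s=env.state(); print(s['eef_pos'],s['opening'])
q=find('spacer_1',(545.9,-321.9,-1.558),pic='w5',z=54) 
if q is None: find('spacer_1',(545.9,-321.9,-1.558),pic='w5',z=54) 
"; python3 plan.py 630 155.7 200 0.08 20
```

```text
t: 29.4
eef_pos: [545.2, -321.8, 185.3]
tcp_rot: [3.141, 0.001, -1.558]
ft_force: [0.8, 0.5, 0.3]
opening: 0.757
grip_force: 0.0
[ 545.24045353 -321.80956693  185.28310958] 0.7565505730380885
spacer_1 expected [189. 247.] [(array([184., 248.]), 0.67, 2163)]
spacer_1 [ 544.977 -321.667   -1.553] iou 0.94
at [ 547.6 -323.4  191.2] -1.558 go [ 82.4 479.1   8.8] turn total -18.77 per row -0.938
[-0.398, -0.074, -0.007]
[-0.391, -0.106, -0.007]
[-0.381, -0.138, -0.007]
[-0.368, -0.168, -0.007]
[-0.353, -0.198, -0.007]
[-0.336, -0.226, -0.007]
[-0.316, -0.253, -0.007]
[-0.295, -0.278, -0.007]
[-0.271, -0.301, -0.007]
[-0.245, -0.322, -0.007]
[-0.218, -0.341, -0.007]
[-0.19, -0.358, -0.007]
[-0.16, -0.372, -0.007]
[-0.129, -0.384, -0.007]
[-0.097, -0.393, -0.007]
[-0.064, -0.4, -0.007]
[-0.031, -0.404, -0.007]
[0.002, -0.405, -0.007]
[0.035, -0.404, -0.007]
[0.068, -0.399, -0.007]
```

View pics/w5.png

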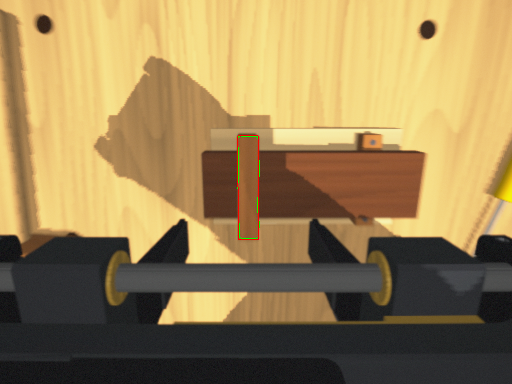

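```bash
python3 -m inch '[[[-0.4,-0.075,0],-0.94,-1],[[-0.39,-0.105,0],-0.94,-1],[[-0.38,-0.14,0],-0.94,-1],[[-0.37,-0.17,0],-0.94,-1],[[-0.355,-0.2,0],-0.94,-1],[[-0.335,-0.225,0],-0.94,-1],[[-0.315,-0.255,0],-0.94,-1],[[-0.295,-0.28,0],-0.94,-1],[[-0.27,-0.3,0],-0.94,-1],[[-0.245,-0.32,0],-0.94,-1]]' >/dev/null
python3 -m inch '[[[-0.22,-0.34,0],-0.94,-1],[[-0.19,-0.36,0],-0.94,-1],[[-0.16,-0.37,0],-0.94,-1],[[-0.13,-0.385,0],-0.94,-1],[[-0.1,-0.395,0],-0.94,-1],[[-0.065,-0.4,0],-0.94,-1],[[-0.03,-0.405,0],-0.94,-1],[[0,-0.405,0],-0.94,-1],[[0.035,-0.405,0],-0.94,-1],[[0.07,-0.4,0],-0.91,-1]]'
python3 -c "
from h import *
for i in range(3): find('spacer_1',(630,156,.08))
"; python3 plan.py 630 156 4 0.08 1
```

```text
t: 32.0
eef_pos: [627.5, 158.5, 184.3]
tcp_rot: [3.142, -0.001, 0.083]
ft_force: [-0.7, -0.6, -0.5]
opening: 1.002
grip_force: 0.0
spacer_1 expected [176. 251.] [(array([175., 250.]), 0.69, 1531)]
spacer_1 [6.30160e+02 1.55225e+02 8.60000e-02] iou 0.932
spacer_1 expected [176. 252.] [(array([172., 252.]), 0.73, 1588)]
spacer_1 [6.30969e+02 1.55169e+02 7.50000e-02] iou 0.942
spacer_1 expected [175. 250.] [(array([176., 248.]), 0.94, 1686)]
spacer_1 [6.30769e+02 1.55600e+02 9.00000e-02] iou 0.95
at [627.3 156.9 183.7] 0.078 go [   2.7   -0.9 -179.7] turn total -0.02 per row -0.019
[0.043, 0.018, 2.995]
```

```bash
python3 -m inch '[[[0.05,0.03,0.4],-0.05,-1],[[0,0,0.5],0,-1],[[0,0,0.5],0,-1],[[0,0,0.5],0,-1],[[0,0,0.5],0,-1],[[0,0,0.3],0,-1],[[0,0,0.2],0,-1],[[0,0,0.09],0,-1],[[0,0,0],0,0],[[0,0,0],0,1]]'; python3 -m inch '[[[0,0,0],0,1],[[0,0,0],0,1],[[0,0,0],0,1],[[0,0,0],0,1],[[0,0,0],0,1],[[0,0,0],0,1],[[0,0,0],0,1],[[0,0,0],0,1],[[0,0,0],0,1],[[0,0,0],0,1]]';  python3 -m inch '[[[0,0,-0.2],0,1],[[0,0,-0.4],0,1],[[0,0,-0.5],0,1],[[0,0,-0.5],0,1],[[0,0,-0.4],0,1],[[0,0,0],0,1],[[0,0,0],0,1],[[0,0,0],0,1],[[0,0,0],0,1],[[0,0,0],0,1]]'; python3 plan.py 415.4 -323.3 123 -1.558 20
```

```text
t: 33.55
eef_pos: [631.0, 156.2, 4.8]
tcp_rot: [3.142, -0.001, 0.084]
ft_force: [0.3, 1.0, -0.1]
opening: 0.846
grip_force: 0.0
t: 34.8
eef_pos: [630.6, 156.1, 4.0]
tcp_rot: [3.141, -0.0, 0.084]
ft_force: [0.2, 0.9, 0.1]
opening: 0.209
grip_force: 30.0
t: 36.05
eef_pos: [630.5, 156.1, 123.5]
tcp_rot: [3.141, 0.001, 0.084]
ft_force: [-0.3, 0.1, 0.1]
opening: 0.208
grip_force: 30.0
at [630.5 156.1 123.5] 0.084 go [-215.1 -479.4   -0.5] turn total 18.82 per row 0.941
[-0.212, 0.383, 0.0]
[-0.18, 0.399, 0.0]
[-0.147, 0.412, 0.0]
[-0.112, 0.423, 0.0]
[-0.077, 0.431, 0.0]
[-0.042, 0.436, 0.0]
[-0.006, 0.438, 0.0]
[0.03, 0.437, 0.0]
[0.066, 0.433, 0.0]
[0.101, 0.426, 0.0]
[0.136, 0.416, 0.0]
[0.169, 0.404, 0.0]
[0.202, 0.388, 0.0]
[0.233, 0.371, 0.0]
[0.263, 0.35, 0.0]
[0.291, 0.328, 0.0]
[0.316, 0.303, 0.0]
[0.34, 0.276, 0.0]
[0.362, 0.247, 0.0]
[0.381, 0.216, 0.0]
```

```bash
python3 -m inch '[[[-0.21,0.385,0],0.94,1],[[-0.18,0.4,0],0.94,1],[[-0.145,0.41,0],0.94,1],[[-0.11,0.425,0],0.94,1],[[-0.08,0.43,0],0.94,1],[[-0.04,0.435,0],0.94,1],[[-0.005,0.44,0],0.94,1],[[0.03,0.435,0],0.94,1],[[0.065,0.435,0],0.94,1],[[0.1,0.425,0],0.94,1]]' >/dev/null
python3 -m inch '[[[0.135,0.415,0],0.94,1],[[0.17,0.405,0],0.94,1],[[0.2,0.39,0],0.94,1],[[0.235,0.37,0],0.94,1],[[0.265,0.35,0],0.94,1],[[0.29,0.33,0],0.94,1],[[0.315,0.305,0],0.94,1],[[0.34,0.275,0],0.94,1],[[0.36,0.245,0],0.94,1],[[0.38,0.215,0],0.95,1]]' >/dev/null
python3 -m inch '[[[0,0,0.1],0,1],[[0,0,0.2],0,1],[[0,0,0.2],0,1],[[0,0,0.1],0,1],[[0,0,0],0,1],[[0,0,0],0,1],[[0,0,0],0,1],[[0,0,0],0,1],[[0,0,0],0,1],[[0,0,0],0,1]]'; python3 plan.py 415.5 -323.3 58.3 -1.558 1
```

```text
t: 39.8
eef_pos: [416.1, -323.5, 88.1]
tcp_rot: [-3.142, -0.0, -1.557]
ft_force: [-0.3, -0.8, -0.8]
opening: 0.209
grip_force: 30.0
at [ 416.1 -323.5   88.1] -1.557 go [ -0.6   0.2 -29.8] turn total 0.01 per row 0.01
[-0.004, 0.01, 0.496]
```

```bash
python3 -m inch '[[[0,0.01,0.15],0,1],[[0,0,0.15],0,1],[[0,0,0.1],0,1],[[0,0,0.05],0,1],[[0,0,0.03],0,1],[[0,0,0],0,1],[[0,0,0.01],0,1],[[0,0,0.01],0,1],[[0,0,0],0,1],[[0,0,0],0,1]]'
```

```text
t: 41.05
eef_pos: [415.5, -323.5, 58.1]
tcp_rot: [-3.141, -0.0, -1.557]
ft_force: [-0.1, -0.4, -0.3]
opening: 0.21
grip_force: 30.0
```

Same height as the other one; ease down a touch, release, and rise.

```bash
python3 -m inch '[[[0,0,0.01],0,1],[[0,0,0],0,1],[[0,0,0],0,1],[[0,0,0],0,0.45],[[0,0,0],0,0.2],[[0,0,0],0,0],[[0,0,0],0,-0.2],[[0,0,-0.3],0,-0.2],[[0,0,-0.8],0,-0.5],[[0,0,-1],0,-1]]'; python3 -m inch '[[[-0.4,0,-0.5],-0.97,-1],[[-0.4,0,-0.5],-0.97,-1],[[-0.4,0,0],-0.97,-1],[[-0.3,0,0],-0.97,-1],[[0,0,0],-0.97,-1],[[0,0,0],-0.97,-1],[[0,0,0],-0.97,-1],[[0,0,0],-0.97,-1],[[0,0,0],-0.97,-1],[[0,0,0],-0.97,-1]]'; python3 plan.py 510.3 -15 220 -0.06 10;  python3 -c "
from h import *
p=eyes.read_camera('wrist')
for d in eyes.cut_out('spacer_1',p):
    if d['score']<.4: continue
    g=ground(p,d['centre'],66); q0=min([(545,-322,-1.558),(415.5,-323,-1.558)],key=lambda q:np.hypot(*(q[:2]-g)))
    print(g,d['score'],*fit([(p,d['mask'])],'spacer_1',q0,54))
"
```

```text
t: 42.3
eef_pos: [415.1, -323.1, 184.1]
tcp_rot: [3.14, 0.002, -1.557]
ft_force: [0.1, 0.3, -0.8]
opening: 0.755
grip_force: 0.0
t: 43.55
eef_pos: [403.6, -234.6, 243.4]
tcp_rot: [3.142, 0.0, -0.708]
ft_force: [0.9, 0.3, 0.9]
opening: 1.0
grip_force: 0.0
at [ 403.6 -234.6  243.4] -0.708 go [106.7 219.6 -23.4] turn total -7.42 per row -0.742
[-0.103, -0.394, 0.039]
[-0.077, -0.4, 0.039]
[-0.051, -0.404, 0.039]
[-0.025, -0.406, 0.039]
[0.001, -0.407, 0.039]
[0.028, -0.406, 0.039]
[0.054, -0.403, 0.039]
[0.08, -0.399, 0.039]
[0.106, -0.393, 0.039]
[0.131, -0.385, 0.039]
[ 548.3623075  -310.46799022] 0.81 [ 545.37220495 -323.23781896   -1.55403782] 0.9545870302766564
[ 413.23366442 -326.33552534] 0.71 [ 415.1376235  -323.41113785   -1.55536289] 0.9505337481675558
```

```bash
python3 -m inch '[[[-0.1,-0.395,0.04],-0.74,-1],[[-0.08,-0.4,0.04],-0.74,-1],[[-0.05,-0.405,0.04],-0.74,-1],[[-0.025,-0.405,0.04],-0.74,-1],[[0,-0.405,0.04],-0.74,-1],[[0.03,-0.405,0.04],-0.74,-1],[[0.055,-0.405,0.04],-0.74,-1],[[0.08,-0.4,0.04],-0.74,-1],[[0.105,-0.395,0.04],-0.74,-1],[[0.13,-0.385,0.04],-0.74,-1]]'
python3 -c "
from h import *
for i in range(2): find('narrow_board',(510.5,-15,-.06),pic='w6')
print(env.state()['t'])
"; python3 plan.py 510.3 -15 4 -0.06 1
```

```text
t: 44.9
eef_pos: [511.6, -14.6, 219.3]
tcp_rot: [3.141, 0.0, -0.065]
ft_force: [0.1, 0.5, -0.3]
opening: 0.998
grip_force: 0.0
narrow_board expected [173. 249.] [(array([162., 247.]), 0.92, 7332)]
narrow_board [ 5.10553e+02 -1.46810e+01 -6.50000e-02] iou 0.98
narrow_board expected [173. 249.] [(array([161., 248.]), 0.82, 7383)]
narrow_board [ 5.11181e+02 -1.47880e+01 -6.30000e-02] iou 0.978
45.1
at [511.1 -15.3 219.3] -0.066 go [  -0.8    0.3 -215.3] turn total -0.07 per row -0.072
[-0.014, -0.004, 3.588]
```

View pics/w6.png

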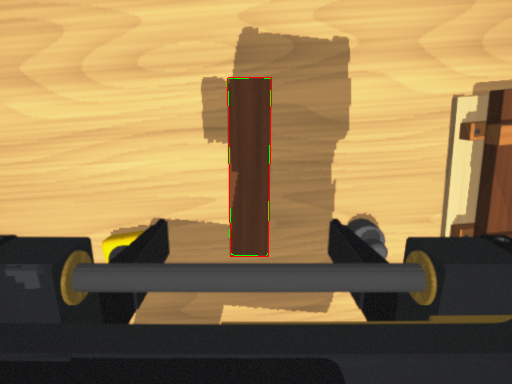

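```bash
python3 -m inch '[[[0,0,0.5],0,-1],[[0,0,0.6],0,-1],[[0,0,0.6],0,-1],[[0,0,0.6],0,-1],[[0,0,0.5],0,-1],[[0,0,0.4],0,-1],[[0,0,0.25],0,-1],[[0,0,0.14],0,-1],[[0,0,0],0,-1],[[0,0,0],0,0]]'; python3 -m inch '[[[0,0,0],0,1],[[0,0,0],0,1],[[0,0,0],0,1],[[0,0,0],0,1],[[0,0,0],0,1],[[0,0,0],0,1],[[0,0,0],0,1],[[0,0,0],0,1],[[0,0,0],0,1],[[0,0,0],0,1]]';  python3 -m inch '[[[0,0,-0.2],0,1],[[0,0,-0.4],0,1],[[0,0,-0.6],0,1],[[0,0,-0.6],0,1],[[0,0,-0.5],0,1],[[0,0,-0.2],0,1],[[0,0,0],0,1],[[0,0,0],0,1],[[0,0,0],0,1],[[0,0,0],0,1]]'; python3 plan.py 480.6 -322.8 152 0.013 8
```

```text
t: 46.35
eef_pos: [511.7, -15.4, 4.7]
tcp_rot: [3.141, -0.001, -0.065]
ft_force: [0.2, 0.6, 0.5]
opening: 0.943
grip_force: 0.0
t: 47.6
eef_pos: [511.3, -15.3, 4.1]
tcp_rot: [3.142, -0.0, -0.065]
ft_force: [-0.3, 2.0, 3.5]
opening: 0.521
grip_force: 30.0
t: 48.85
eef_pos: [511.2, -15.3, 153.4]
tcp_rot: [-3.142, 0.001, -0.065]
ft_force: [-0.6, 0.1, -2.4]
opening: 0.523
grip_force: 30.0
at [511.2 -15.3 153.4] -0.065 go [ -30.6 -307.5   -1.4] turn total -0.89 per row -0.112
[-0.022, 0.643, 0.003]
[-0.028, 0.643, 0.003]
[-0.035, 0.643, 0.003]
[-0.041, 0.642, 0.003]
[-0.047, 0.642, 0.003]
[-0.053, 0.642, 0.003]
[-0.06, 0.641, 0.003]
[-0.066, 0.64, 0.003]
```

```bash
python3 -m inch '[[[-0.02,0.64,0],-0.11,1],[[-0.03,0.64,0],-0.11,1],[[-0.035,0.645,0],-0.11,1],[[-0.04,0.645,0],-0.11,1],[[-0.045,0.64,0],-0.11,1],[[-0.055,0.64,0],-0.11,1],[[-0.06,0.64,0],-0.11,1],[[-0.065,0.64,0],-0.12,1],[[0,0,0],0,1],[[0,0,0],0,1]]'; python3 -m inch '[[[0,0,0.15],0,1],[[0,0,0.3],0,1],[[0,0,0.3],0,1],[[0,0,0.2],0,1],[[0,0,0.1],0,1],[[0,0,0],0,1],[[0,0,0],0,1],[[0,0,0],0,1],[[0,0,0],0,1],[[0,0,0],0,1]]'; python3 plan.py 480.6 -322.8 78 0.013 1
```

```text
t: 50.1
eef_pos: [480.5, -321.9, 153.6]
tcp_rot: [-3.141, 0.001, 0.012]
ft_force: [0.2, 0.1, -2.6]
opening: 0.523
grip_force: 30.0
t: 51.35
eef_pos: [480.7, -322.5, 91.2]
tcp_rot: [3.141, -0.0, 0.013]
ft_force: [0.3, -0.8, -2.0]
opening: 0.521
grip_force: 30.0
at [ 480.7 -322.5   91.2] 0.013 go [ -0.1  -0.3 -13.2] turn total -0.0 per row -0.002
[-0.003, 0.006, 0.22]
```

```bash
python3 -m inch '[[[0,0,0.06],0,1],[[0,0,0.06],0,1],[[0,0,0.05],0,1],[[0,0,0.02],0,1],[[0,0,0.01],0,1],[[0,0,0.01],0,1],[[0,0,0],0,1],[[0,0,0],0,1],[[0,0,0],0,1],[[0,0,0],0,1]]'
```

```text
t: 52.6
eef_pos: [480.7, -322.4, 78.5]
tcp_rot: [3.141, -0.0, 0.013]
ft_force: [0.7, 0.1, -3.2]
opening: 0.523
grip_force: 30.0
```

```bash
python3 -m inch '[[[0,0,0.01],0,1],[[0,0,0],0,1],[[0,0,0],0,1],[[0,0,0],0,1],[[0,0,0],0,1],[[0,0,0],0,1],[[0,0,0],0,1],[[0,0,0],0,1],[[0,0,0],0,1],[[0,0,0],0,1]]'
```

```text
t: 53.85
eef_pos: [480.8, -322.4, 78.1]
tcp_rot: [3.141, -0.0, 0.013]
ft_force: [-0.8, 1.6, 5.1]
opening: 0.524
grip_force: 30.0
```

```bash
python3 -m inch '[[[0,0,0],0,-0.1],[[0,0,0],0,-0.3],[[0,0,0],0,-0.5],[[0,0,0],0,-0.8],[[0,0,0],0,-1],[[0,0,-0.2],0,-1],[[0,0,-0.5],0,-1],[[0,0,-0.8],0,-1],[[0,0,-0.9],0,-1],[[0,0,-0.5],0,-1]]'; python3 -c "
from h import *
if find('narrow_board',(480.9,-322.7,.013),z=74,pic='w7') is None: find('narrow_board',(480.9,-322.7,.013),z=74,pic='w7')
"; python3 plan.py 412.5 -157.5 240 0.013 6
```

```text
t: 55.1
eef_pos: [481.0, -322.6, 255.6]
tcp_rot: [3.139, -0.003, 0.013]
ft_force: [-0.3, 0.4, 0.6]
opening: 1.0
grip_force: 0.0
narrow_board expected [179. 248.] [(array([162., 247.]), 0.72, 8604)]
narrow_board [ 4.80421e+02 -3.22760e+02  1.30000e-02] iou 0.941
at [ 481.5 -323.   256.2] 0.013 go [-69.  165.5 -16.2] turn total -0.0 per row -0.0
[-0.186, -0.462, 0.045]
[-0.186, -0.462, 0.045]
[-0.186, -0.462, 0.045]
[-0.186, -0.462, 0.045]
[-0.186, -0.462, 0.045]
[-0.186, -0.462, 0.045]
```

View pics/w7.png

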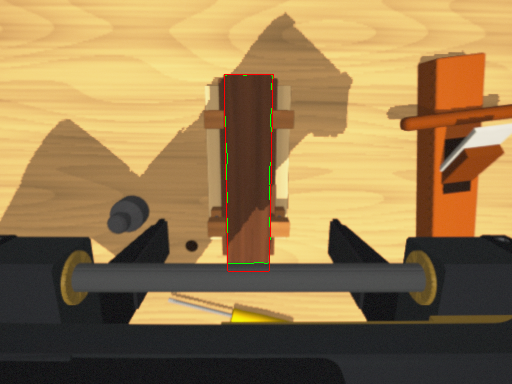

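```bash
python3 -m inch '[[[-0.185,-0.46,0.05],0,-1],[[-0.185,-0.46,0.05],0,-1],[[-0.185,-0.46,0.05],0,-1],[[-0.185,-0.46,0.05],0,-1],[[-0.185,-0.46,0.05],0,-1],[[-0.185,-0.46,0.05],0,-1],[[0,0,0],0,-1],[[0,0,0],0,-1],[[0,0,0],0,-1],[[0,0,0],0,-1]]'; python3 -c "
from h import *
for i in range(3): find('weight',(412,-158,0),pic='w8')
"; python3 plan.py 412.5 -157.5 4 0.013 1
```

```text
t: 56.45
eef_pos: [412.1, -158.1, 233.7]
tcp_rot: [-3.142, 0.0, 0.012]
ft_force: [0.3, -0.1, 0.3]
opening: 1.001
grip_force: 0.0
weight expected [170. 248.] [(array([168., 251.]), 0.63, 1141)]
weight [ 4.14451e+02 -1.59095e+02  1.21000e-01] iou 0.968
weight expected [170. 248.] [(array([108., 344.]), 0.32, 4241)]
weight expected [170. 248.] [(array([168., 253.]), 0.68, 1113)]
weight [ 4.14372e+02 -1.58772e+02  1.25000e-01] iou 0.955
at [ 412.  -157.7  233.8] 0.013 go [ 5.000e-01  2.000e-01 -2.298e+02] turn total -0.0 per row -0.003
[0.008, -0.004, 3.83]
```

View pics/w8.png

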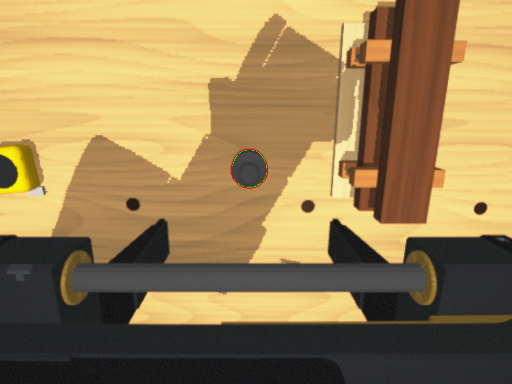

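```bash
python3 -m inch '[[[0.04,0.02,0.5],0,-1],[[0,0,0.6],0,-1],[[0,0,0.6],0,-1],[[0,0,0.6],0,-1],[[0,0,0.6],0,-1],[[0,0,0.5],0,-1],[[0,0,0.3],0,-1],[[0,0,0.12],0,-1],[[0,0,0],0,-1],[[0,0,0],0,-1]]'; python3 -m inch '[[[0,0,0],0,0],[[0,0,0],0,0.5],[[0,0,0],0,1],[[0,0,0],0,1],[[0,0,0],0,1],[[0,0,0],0,1],[[0,0,0],0,1],[[0,0,0],0,1],[[0,0,0],0,1],[[0,0,0],0,1]]'
```

```text
t: 58.0
eef_pos: [414.7, -159.0, 5.3]
tcp_rot: [3.141, -0.001, 0.013]
ft_force: [0.1, 0.3, 0.4]
opening: 1.0
grip_force: 0.0
t: 59.25
eef_pos: [414.4, -158.8, 4.6]
tcp_rot: [3.142, 0.0, 0.013]
ft_force: [-0.3, 0.9, 0.4]
opening: 0.473
grip_force: 30.0
```

```bash
python3 -m inch '[[[0,0,-0.2],0,1],[[0,0,-0.4],0,1],[[0,0,-0.6],0,1],[[0,0,-0.6],0,1],[[0,0,-0.5],0,1],[[0,0,-0.4],0,1],[[0,0,-0.2],0,1],[[0,0,0],0,1],[[0,0,0],0,1],[[0,0,0],0,1]]'; python3 plan.py 480.5 -322.7 178 0.013 8
```

```text
t: 60.5
eef_pos: [414.1, -158.7, 177.8]
tcp_rot: [-3.141, 0.001, 0.013]
ft_force: [-0.8, 0.9, -4.8]
opening: 0.475
grip_force: 30.0
at [ 414.1 -158.7  177.8] 0.013 go [  66.4 -164.     0.2] turn total -0.0 per row -0.0
[0.134, 0.343, -0.0]
[0.134, 0.343, -0.0]
[0.134, 0.343, -0.0]
[0.134, 0.343, -0.0]
[0.134, 0.343, -0.0]
[0.134, 0.343, -0.0]
[0.134, 0.343, -0.0]
[0.134, 0.343, -0.0]
```

```bash
python3 -m inch '[[[0.135,0.345,0],0,1],[[0.135,0.345,0],0,1],[[0.135,0.345,0],0,1],[[0.135,0.345,0],0,1],[[0.135,0.345,0],0,1],[[0.135,0.34,0],0,1],[[0.135,0.34,0],0,1],[[0.13,0.34,0],0,1],[[0,0,0],0,1],[[0,0,0],0,1]]'; python3 -m inch '[[[0,0,0.15],0,1],[[0,0,0.3],0,1],[[0,0,0.3],0,1],[[0,0,0.2],0,1],[[0,0,0.1],0,1],[[0,0,0.05],0,1],[[0,0,0],0,1],[[0,0,0],0,1],[[0,0,0],0,1],[[0,0,0],0,1]]'; python3 plan.py 480.5 -322.7 101 0.013 1
```

```text
t: 61.75
eef_pos: [480.7, -322.9, 178.2]
tcp_rot: [-3.141, 0.001, 0.012]
ft_force: [-0.9, 0.7, -4.8]
opening: 0.477
grip_force: 30.0
t: 63.0
eef_pos: [481.1, -322.8, 112.8]
tcp_rot: [3.141, -0.0, 0.013]
ft_force: [-0.9, 0.4, -3.8]
opening: 0.476
grip_force: 30.0
at [ 481.1 -322.8  112.8] 0.013 go [ -0.6   0.1 -11.8] turn total -0.0 per row -0.002
[-0.009, -0.001, 0.197]
```

```bash
python3 -m inch '[[[-0.01,0,0.06],0,1],[[0,0,0.06],0,1],[[0,0,0.04],0,1],[[0,0,0.02],0,1],[[0,0,0.01],0,1],[[0,0,0],0,1],[[0,0,0],0,1],[[0,0,0],0,1],[[0,0,0],0,1],[[0,0,0],0,1]]';python3 -m inch '[[[0,0,0.01],0,1],[[0,0,0],0,1],[[0,0,0],0,1],[[0,0,0],0,1],[[0,0,0],0,1],[[0,0,0],0,1],[[0,0,0],0,1],[[0,0,0],0,1],[[0,0,0],0,1],[[0,0,0],0,1]]'
```

```text
t: 64.25
eef_pos: [480.4, -322.7, 101.3]
tcp_rot: [3.141, -0.0, 0.013]
ft_force: [0.0, 0.5, -5.8]
opening: 0.475
grip_force: 30.0
t: 65.5
eef_pos: [480.5, -322.7, 100.7]
tcp_rot: [3.141, -0.0, 0.013]
ft_force: [0.7, 0.1, -3.1]
opening: 0.474
grip_force: 30.0
```

```bash
python3 -m inch '[[[0,0,0.01],0,1],[[0,0,0],0,1],[[0,0,0],0,1],[[0,0,0],0,1],[[0,0,0],0,1],[[0,0,0],0,1],[[0,0,0],0,1],[[0,0,0],0,1],[[0,0,0],0,1],[[0,0,0],0,1]]'
```

```text
t: 66.75
eef_pos: [480.5, -322.7, 100.6]
tcp_rot: [3.141, -0.0, 0.013]
ft_force: [-2.8, 1.5, 6.1]
opening: 0.475
grip_force: 30.0
```

Contact. Release and rise straight up, then look.

```bash
python3 -m inch '[[[0,0,0],0,0],[[0,0,0],0,-0.2],[[0,0,0],0,-0.5],[[0,0,0],0,-0.8],[[0,0,0],0,-1],[[0,0,0],0,-1],[[0,0,-0.2],0,-1],[[0,0,-0.5],0,-1],[[0,0,-0.8],0,-1],[[0,0,-0.8],0,-1]]'; python3 -m inch '[[[0,0,-0.3],0,-1],[[0.5,-0.5,-0.2],0,-1],[[0.5,-0.5,0],0,-1],[[0.5,-0.7,0],0,-1],[[0.5,-0.9,0],0,-1],[[0,-0.9,0],0,-1],[[0,-0.7,0],0,-1],[[0,-0.5,0],0,-1],[[0,0,0],0,-1],[[0,0,0],0,-1]]'; python3 - <<'E'
from h import *
c=[]
for n in('scene','side'):
    p=eyes.read_camera(n); u=proj(p,[[480.5,-322.7,90]])[0].astype(int)
    x,y=max(u[0]-70,0),max(u[1]-60,0)
    c.append(cv2.resize(p['pixels'][y:y+120,x:x+140,::-1],(560,480),interpolation=cv2.INTER_CUBIC)[:, :400])
    for k,z,q in(('weight',96,(480.5,-322.7,0)),('narrow_board',74,(480.5,-322.7,.013))):
        u=proj(p,[[*q[:2],z+20]])[0][::-1]
        for d in eyes.cut_out(k,p):
            if np.hypot(*(np.array(d['centre'])-u))<12: r=fit([(p,d['mask'])],k,q,z); print(n,k,np.round(r[0],3),round(r[1],3)); break
    for d in eyes.spot_point('tape',p)[:1]: print('tape',ground(p,d['centre']))
cv2.imwrite('pics/final.png',np.hstack(c))
E
```

```text
t: 68.0
eef_pos: [480.3, -322.6, 240.3]
tcp_rot: [3.141, -0.0, 0.013]
ft_force: [-0.1, -0.2, 0.9]
opening: 1.001
grip_force: 0.0
t: 69.25
eef_pos: [596.9, -39.8, 268.5]
tcp_rot: [3.141, -0.001, 0.013]
ft_force: [-0.7, -0.2, -0.7]
opening: 1.001
grip_force: 0.0
scene weight [ 4.79017e+02 -3.20752e+02  8.40000e-02] 0.938
tape [409.91124794 154.12917373]
side weight [ 4.80900e+02 -3.22765e+02  1.01000e-01] 0.868
side narrow_board [ 4.79252e+02 -3.24324e+02  1.10000e-02] 0.846
tape [403.81640762 152.48937593]
```

View pics/final.png

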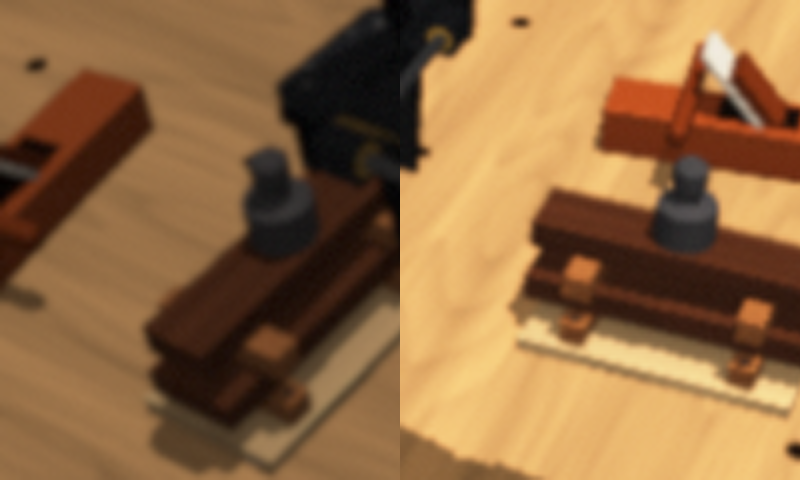

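The picture shows the stack complete: weight upright at mid-board (crop px (280,205) and (687,205)), spacers over the bearers, boards aligned with the base, and the arm clear.

```bash
python3 -c "
from cell import env
print(env.job_done())"
```

```text
the job is handed in; nothing more can be done
None
```

The job is handed in at about 70 s: all five pieces are stacked in the order asked, centred on the base within about 1–2 mm by the camera fits, with the weight upright and the tape measure untouched.

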